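# Index the grinding-stone carousel and fetch the green stone

## Task

Swing the red lock lever of the grinding-stone carousel fully open, turn the carousel by its black knob until the green stone stands in the front opening of the yellow keeper band, and swing the lock fully home again so that its bolt holds the carousel there. Only then lift the green stone out and stand it upright in the blue tray, set down rather than dropped. Leave the other stones in their sockets, and do not disturb the jar, wrench and screwdriver.

Things in the scene. Friction and masses are not known exactly. Their poses are not given: they have to be found in the camera images.
- stand: Fixed round grey base of the carousel, 390 mm across, 20 mm thick, origin at the centre of its underside, on the carousel's axis; z up; its -x axis points through the front opening, roughly towards the robot. Four thin posts at radius 186 mm carry the yellow keeper band.
- window (a point): Fixed point in the front opening, 130 mm from the axis along the stand's -x, 102 mm above the table: where the centre of a stone lies when its socket faces the opening squarely.
- carousel (a joint): Angle (rad) of the turning part: disc with four sockets at 90 degrees, index plate, knob. 0 at the start, grows counter-clockwise seen from above; turns only that way from 0, to a stop at 5.0, and back. Stiff (0.2 N m), stays where left; held while locked. Square at 0, 1.571, 3.142, 4.712, when the socket that began in front, left (stand's +y), rear, right faces the opening. Green begins rear or right.
- knob (a point): Centre of the knob on the axis, 205 mm up: an upright-sided black bar, 90 mm long along this point's x axis, 20 mm wide along its y axis, from 181 to 223 mm above the table. The point turns with the carousel.
- lock (a joint): Angle (rad) of the red lever, clockwise positive from above: 0 home (bolt in a slot of the index plate, carousel held), 0.75 fully open, at a stop; bolt clear of the plate from 0.55. Friction 0.2 N m, stays where left. Bolt 12 mm, slots 18 mm wide, one per socket: it goes home only if the carousel is within about 0.05 rad of square; else it is felt to stop short against the plate, at 0.1 to 0.5.
- lock_handle (a point): Upright red round post on the lock lever, 18 mm in diameter, from 166 to 228 mm above the table, this point on its axis at 205 mm. The lever's upright pivot lies at (75, 40) mm in the stand's frame; the post is 126 mm from it, at (5, 145) mm in the stand's frame when home, at about (95, 165) mm when fully open.
- green_stone_center (a point): Centre of the green grinding stone, a cylinder 52 mm across, 44 mm high, on an arbor. From below: hollow aluminium foot 44 mm across, 28 high; neck 26 across, 20 high; the stone; nut 18 across, 8 high; 100 mm in all, 0.19 to 0.31 kg. This point is 70 mm above the underside. The foot stands loose in a socket 30 mm deep, 47 mm across (rim 62 mm over the table), so the point is 102 mm over the table.
- white_stone_center (a point): The same kind of part with a white stone, in another socket; point at the stone's centre.
- grey_stone_center (a point): The same kind of part with a grey stone, in another socket; point at the stone's centre.
- brown_stone_center (a point): The same kind of part with a brown stone, in another socket; point at the stone's centre.
- green_stone: The green stone with its arbor, origin at the centre of the underside of its foot, z along its axis.
- tray: Fixed blue open tray, 170 (its x) by 140 (its y) by 22 mm high, walls and floor 4 to 5 mm thick, origin at the centre of its underside.
- jar: Bystander: amber jar with black lid, 68 mm across, 85 mm high, origin at the centre of its underside.
- wrench: Bystander: steel wrench 180 mm long lying flat along its x axis.
- screwdriver: Bystander: screwdriver 200 mm long lying flat along its x axis.
- keeper (a point): Point on the fixed yellow keeper band behind the axis: radius 130 mm on the stand's +x, 145 mm up. The band, 22 mm wide and 6 mm thick, passes 10 mm over the stones and stops them being lifted out, all round except at the front opening (60 degrees either side of the stand's -x).
There are look-alikes about, which are no part of the job. There is more than one size of the green_stone; the job needs the smaller. Of the things shaped like the tray, the blue one is meant.

How it is judged:
By the outcome, as a careful person would: the job done as asked, in the order asked, and still so for the second after the job is handed in, with the robot touching nothing.
It also fails if it takes over 72 s, if anything falls off the work surface, if the arm or the gripper's body presses on something with over 40 N, if the wrist force passes 120 N, or if a joint passes its speed limit or range.

## Robot

A 7-joint arm with a two-finger parallel gripper is mounted at the origin on the work surface. World frame = base frame: x ahead of the robot, y to its left, z up, the work surface at z = 0. Lengths are in m, angles in degrees, forces in N, time in s.
With the tool pointing down it reaches from about 0.425 to 0.8 m from the base axis. Payload 8.3 kg.
Tool frame: the origin (TCP) lies between the finger pads; the fingertips stand 19 mm ahead of it and the grasp point (between the pads) is the TCP; z points along the fingers, y is the line along which they close (so a half turn about z gives the same grasp; the last joint's range is limited). The gripper opens to 85 mm and grips with 20 to 120 N. Pads are 22 mm wide; open, the fingers measure 114 mm over their backs; the gripper's body (76 mm by 85 mm) begins 54 mm behind the grasp point. The pads swing forward as they close: fully open they stand 13 mm farther back than shut.
Start: joints at [60.338, 21.967, 0.94, 78.501, -0.361, 79.538, -2.664], TCP at [0.275, -0.561, 0.25] pointing down, gripper open.
Joint ranges: [-169.22, 169.22], [-14.56, 117.87], [-87.37, 89.26], [10.42, 133.3], [-82.24, 262.24], [0.94, 117.77], [-172.7, 172.7]. Speed limits (degrees/s): [136.94, 136.94, 172.46, 172.46, 180, 180, 180].

## Interface

Orientations are given as [roll, pitch, yaw] about the fixed x, y, z axes, in that order (R = Rz(yaw) Ry(pitch) Rx(roll)).
In Python, from plant import get_obs, eyes, workorder gives the robot as it stands.
- The arm moves only by the tool apply_moves, never from a script. Its argument "deltas" is a list of rows, each an object of numbers: "tx", "ty", "tz": the shift along the tool's x, y, z in mm; "turn": the turn about the tool's z in degrees. A call has exactly 8 rows; each row shifts and turns the commanded pose from where the row before left it, along the tool's axes as they then stand; what a row does not reach is not made up. A row lasts 1/10 s, in which the tool goes at most 50 mm and 8.59 degrees, less where a joint would pass 70% of its speed; a pose out of reach is approached as far as the arm can. A call with a gripper value outside its range is refused whole. "grip" is the finger opening in mm, from 0 to 85.4, set as the call begins (left out, the last holds). The fingers move at their own pace and stop on an object; "force" is the grip in N (left out, the last holds). Time passes only in rows, so rows that do not move let the fingers close, or fill a call up. It gives the time, the measured TCP pose, the force, the opening and the grip force at its end, in the units of the state.
- get_obs(): the state, without advancing time (a new reading comes with each control period).
- eyes.grab_frame(name): name is "scene" or "top" or "wrist"; returns the picture (384x512x3 uint8, red, green, blue); there is no depth.
- eyes.calibration(name): a dict with "fx", "fy", "cx", "cy" (pixels), "R" (3x3) and "t" (3): a world point X has camera coordinates R X + t. Camera axes: x right, y down, z forward; pixel columns grow to the right and rows downward; lengths in m; the calibration is good to about 2 mm. A picture is of the moment at which its call begins: read the wrist's pose just before it. calibration takes no time and is no camera call; for the wrist camera it gives the pose at the moment of the call.
- workorder.hand_in(): hands the job in; it is judged then, once.
The state is a dict: "t": time; "q": joint angles; "qd": joint speeds; "joint_torque": joint torques, N m; "tcp_pos": TCP position; "eef_rot": TCP orientation; "ft_force": force on the tool from outside, world axes, zero at the start; "wrist_torque": the same for the moment, N m; "opening": finger opening in m; "grasp_force": force on a finger pad.
Only numpy, scipy, OpenCV 4.12 (cv2) and the standard library are available. Lean on these libraries where they do the work, as an engineer would, in place of code of your own. Each camera call takes 0.05 s, during which the arm holds its last target. There are 200 camera calls.

## Working session

There is one attempt and no reset: what is moved stays moved. The work goes in short steps, Python scripts to look and compute and a tool call to move; the robot and the scene stay as the last step left them, time stands still between calls to the robot, and variables do not carry over. Pictures are saved under pics/ and viewed, at most 10 in all, crops included, and the job is handed in when it is done.

Besides the shell and the picture viewer there is one more tool, called after "Emit:" by a JSON object that holds its "name" and its "arguments". apply_moves: Moves the arm, as the interface text tells. Its arguments: {"type":"object","properties":{"deltas":{"type":"array"},"grip":{"type":"number"},"force":{"type":"number"}},"required":["deltas"]}

```bash
ls; mkdir -p pics; python3 - <<'E'
from plant import get_obs, eyes, workorder
import cv2, numpy as np
o=get_obs(); print(o['t'],o['q'],o['tcp_pos'],o['eef_rot'],o['opening'])
for n in ('scene','top'):
    im=eyes.grab_frame(n); cv2.imwrite(f'pics/{n}0.png',im[:,:,::-1])
    c=eyes.calibration(n); print(n,{k:np.round(v,4).tolist() for k,v in c.items()}, -c['R'].T@c['t'])
E
```

```text
pics
0.0 [60.33735802 22.01486372  0.93920099 78.56415034 -0.36072066 79.53989065
 -2.66463517] [ 0.27435984 -0.56100845  0.24926077] [-1.79883979e+02  2.84747589e-03  2.60610724e+01] 0.08545884106278243
scene {'fx': 407.0218, 'fy': 407.0218, 'cx': 252.847, 'cy': 192.259, 'R': [[-0.4569, 0.8895, -0.0103], [0.7612, 0.385, -0.5218], [-0.4602, -0.2463, -0.853]], 't': [0.2218, -0.3087, 1.4651]} [1.01060271 0.28230983 1.09093308]
top {'fx': 490.3507, 'fy': 490.3507, 'cx': 249.9582, 'cy': 187.6845, 'R': [[-0.0405, -0.9992, -0.0052], [-0.9733, 0.0407, -0.2259], [0.2259, -0.0041, -0.9741]], 't': [0.0399, 0.5021, 1.329]} [0.19006455 0.02487675 1.40825082]
```

View pics/scene0.png

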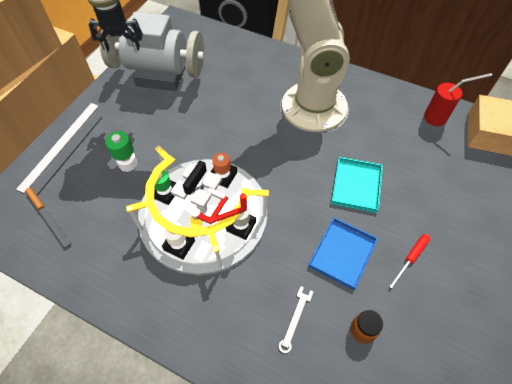

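View pics/top0.png

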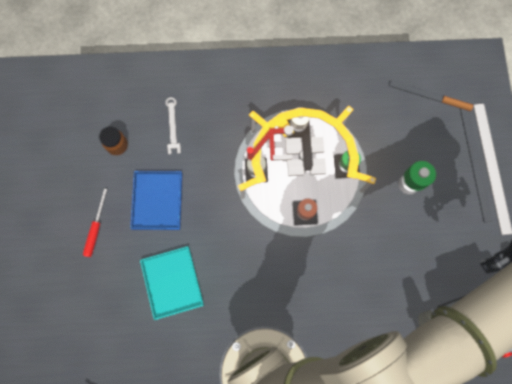

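The green candidates are the small one in the carousel's right socket (top image, about 346,160) and a large one standing on the table (420,175). The description picks the carousel one. For the tray, the blue one is at (158,200) and the cyan look-alike at (172,282). Next I'll measure these and check the choice in one crop.

```bash
cat > h.py <<'E'
from plant import get_obs, eyes, workorder
import cv2, numpy as np
from scipy.optimize import least_squares
def cast(c,uv,z):
    uv=np.atleast_2d(uv).astype(float)
    d=np.c_[(uv[:,0]-c['cx'])/c['fx'],(uv[:,1]-c['cy'])/c['fy'],np.ones(len(uv))]@c['R']
    o=-c['R'].T@c['t']; return (o+d*((z-o[2])/d[:,2])[:,None])[:,:2]
def proj(c,X):
    p=np.atleast_2d(X)@c['R'].T+c['t']; return np.c_[c['fx']*p[:,0]/p[:,2]+c['cx'],c['fy']*p[:,1]/p[:,2]+c['cy']]
def mask(im,lo,hi): return cv2.inRange(cv2.cvtColor(im,cv2.COLOR_RGB2HSV),np.array(lo),np.array(hi))
def blobs(m,amin=15):
    n,l,s,ce=cv2.connectedComponentsWithStats(m); return [(int(s[i,4]),ce[i].round(1),l==i) for i in range(1,n) if s[i,4]>=amin]
def pix(m): v,u=np.nonzero(m); return np.c_[u,v]
E
python3 - <<'E'
from h import *
for n in ('top','scene'):
    im=cv2.imread(f'pics/{n}0.png')[:,:,::-1].copy(); c=eyes.calibration(n)
    y=mask(im,(22,150,120),(35,255,255)); b=max(blobs(y),key=lambda t:t[0])
    P=cast(c,pix(b[2]),0.145)
    # robust circle fit r=.130
    f=lambda p:np.hypot(*(P-p[:2]).T)-0.130
    r=least_squares(f,P.mean(0),loss='soft_l1',f_scale=0.006); C=r.x
    # opening dir: mean direction of band (points within 15mm radius)
    k=abs(f(C))<.011; a=np.arctan2(*(P[k]-C).T[::-1]); m=np.arctan2(np.sin(a).mean(),np.cos(a).mean()); d=np.degrees((a-m+np.pi)%(2*np.pi)-np.pi)
    print(n,'centre',C,'yaw+x',np.degrees(m),'span',d.min(),d.max(),'resid',np.median(abs(f(C))))
    k2=np.hypot(*(P-C).T)>.165
    a=np.degrees(np.arctan2(*(P[k2]-C).T[::-1])); print('post angs',np.histogram(a,bins=np.arange(-180,181,10)))if 0 else None
    print('posts',sorted(set((np.round(a/6)*6).tolist())))
    for nm,lo,hi,z in (('red',(0,170,90),(6,255,255),.228),('red2',(174,170,90),(180,255,255),.228),('green',(50,120,50),(75,255,255),.124),('blue',(104,150,80),(118,255,255),.01)):
        for A,ce,l in blobs(mask(im,lo,hi)): 
            print(nm,A,ce,cast(c,ce,z).round(3),cv2.minAreaRect(pix(l).astype(np.float32))[1])
im=cv2.imread('pics/top0.png')[85:245,225:445]; a=cv2.resize(im,None,fx=3.6,fy=3.6,interpolation=cv2.INTER_CUBIC); cv2.imwrite('pics/crop.png',a)
E
```

```text
top centre [ 0.56262241 -0.13154769] yaw+x -30.471113731938484 span -87.49966359548527 103.35992372700575 resid 0.006461824496906909
posts [-114.0, -108.0, -48.0, -42.0, 42.0, 48.0]
red 110 [264.7 138.9] [[ 0.589 -0.022]] (7.643155097961426, 39.394100189208984)
red 256 [ 91.1 239.1] [[0.352 0.409]] (7.692190647125244, 34.34013748168945)
red 17 [507.7 354.5] [[ 0.048 -0.552]] (1.8973664045333862, 7.589465618133545)
green 31 [344.9 158.5] [[ 0.559 -0.242]] (9.0, 3.0)
green 492 [419.9 175.4] [[ 0.503 -0.44 ]] (25.381790161132812, 29.49775505065918)
blue 2629 [156.5 200.5] [[0.487 0.293]] (56.0, 48.0)
scene centre [ 0.56125732 -0.13490746] yaw+x -14.973263192400044 span -103.12457758316009 98.23807882084293 resid 0.007065876374491881
posts [-114.0, -108.0, -48.0, -42.0, 42.0, 48.0]
red 998 [442.5 103.5] [[0.037 0.38 ]] (25.93838882446289, 46.51021194458008)
red 405 [224.2 210.5] [[ 0.622 -0.005]] (19.223045349121094, 51.68864059448242)
red 278 [417.9 247.9] [[0.507 0.438]] (9.067316055297852, 32.084346771240234)
green 531 [119.4 146.2] [[ 0.526 -0.429]] (29.516094207763672, 24.149534225463867)
green 199 [162.9 182.2] [[ 0.574 -0.24 ]] (12.899612426757812, 20.589765548706055)
blue 2856 [342.9 253. ] [[0.492 0.292]] (51.87677764892578, 56.796119689941406)
```

View pics/crop.png

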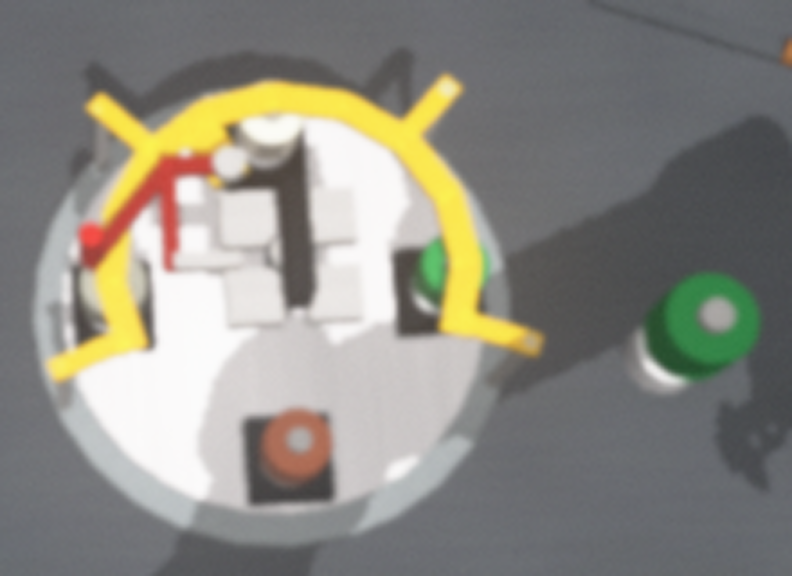

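```bash
python3 - <<'E'
from h import *
c=eyes.calibration('top'); s=eyes.calibration('scene')
g=lambda x,y:np.array([225+x/3.6,85+y/3.6])
T=cast(c,[g(97,103),g(450,85),g(535,342),g(58,370)],.147); print('tips',T.round(4))
# fit centre,yaw: tips symmetrical, radius common
f=lambda p:np.hypot(*(T-p[:2]).T)-p[2]
r=least_squares(f,[.56,-.13,.19]); C=r.x[:2]; print(r.x, np.degrees(np.arctan2(*(T-C).T[::-1])))
print('knob front end',cast(c,g(298,303),.223),'nut',cast(c,g(300,439),.132),'red',cast(c,g(91,233),.228))
im=cv2.imread('pics/top0.png')[:,:,::-1].copy()
# stand disc: bright low-sat / front rim edge by crop points on z=.02 
R=cast(c,[g(35,310),g(130,490),g(190,525),g(280,545),g(360,530),g(440,490),g(510,310)],.02)
f=lambda p:np.hypot(*(R-p).T)-.195
print('disc',least_squares(f,C).x,np.round(f(least_squares(f,C).x),4))
C2=r.x[:2]
for z,rad in((.02,.195),(.145,.13)):pass
print('sizes: small green stone proj; tray corners',)
for n,cc in(('top',c),('scene',s)):
    im=cv2.imread(f'pics/{n}0.png')[:,:,::-1].copy()
    b=max(blobs(mask(im,(104,150,60),(120,255,255))),key=lambda t:t[0]); P=cast(cc,pix(b[2]),.018)
    q=cv2.minAreaRect((P*1000).astype(np.float32)); print(n,'tray',q)
E
```

```text
tips [[ 0.6902  0.0057]
 [ 0.6933 -0.2633]
 [ 0.4898 -0.3082]
 [ 0.4833  0.0429]]
[ 0.55811283 -0.13097852  0.18964948] [  45.97554841  -44.38190128 -111.0859215   113.28388582]
knob front end [[ 0.50641187 -0.12656238]] nut [[ 0.42731847 -0.13270874]] red [[0.56170655 0.01512955]]
disc [ 0.55964248 -0.13346261] [ 0.0001 -0.0023 -0.0014  0.0009 -0.0005  0.0036 -0.0039]
sizes: small green stone proj; tray corners
top tray ((488.2587585449219, 291.1436462402344), (136.45945739746094, 165.61477661132812), 87.59835052490234)
scene tray ((492.13482666015625, 290.144775390625), (138.88658142089844, 177.253173828125), 87.34081268310547)
```

The crop confirms the choice: the small green stone sits in the right socket at crop (455,270), brown is in front at (298,440), and the lock post is at (91,235). So the carousel has to turn 4.712 rad. I'll travel to the lock post first.

```bash
cat >> h.py <<'E'
import json
S=np.array([.559,-.132]); SY=np.radians(.8)
def W(x,y): return S+np.array([[np.cos(SY),-np.sin(SY)],[np.sin(SY),np.cos(SY)]])@np.array([x,y])/1000
def rows(wps,q=1.0):
    """wps: list of (x,y,z,yaw,n) in m, deg; prints rows of rounded tool-frame steps"""
    o=get_obs(); p=np.r_[o['tcp_pos'],o['eef_rot'][2]]; cur=p.copy(); out=[]
    for w in wps:
        t=np.array(w[:4],float); n=w[4]; st=p.copy()
        for i in range(1,n+1):
            g=st+(t-st)*i/n; a=np.radians(cur[3]); d=(g[:3]-cur[:3])*1000
            tx=d[0]*np.cos(a)+d[1]*np.sin(a); ty=d[0]*np.sin(a)-d[1]*np.cos(a); tz=-d[2]
            tx,ty,tz,tu=[round(v/q)*q for v in (tx,ty,tz,-(g[3]-cur[3]))]
            cur=cur+[ (tx*np.cos(a)+ty*np.sin(a))/1000,(tx*np.sin(a)-ty*np.cos(a))/1000,-tz/1000,-tu]
            out.append(dict(tx=tx,ty=ty,tz=tz,turn=tu))
        p=t
    for i in range(0,len(out),8): print(json.dumps(out[i:i+8]))
    print('end',cur.round(4))
def st():
    o=get_obs(); print(round(o['t'],2),o['tcp_pos'].round(4),np.round(o['eef_rot'],2),'F',np.round(o['ft_force'],1),'op',round(o['opening'],4),'gf',round(float(o['grasp_force']),1),'q7',o['q'][6])
E
python3 - <<'E'
from h import *
x,y=W(5,145); print(x,y, W(75,40),W(95,165),W(-130,0))
rows([(.30,-.50,.31,34,2),(x,y,.31,124.5,14)])
E
```

```text
0.5619749964708705 0.01305567688304482 [ 0.6334342  -0.09095674] [0.65168698 0.03431032] [ 0.42901267 -0.13381508]
[{"tx": 25.0, "ty": -22.0, "tz": -30.0, "turn": -4.0}, {"tx": 26.0, "ty": -20.0, "tz": -31.0, "turn": -4.0}, {"tx": 36.0, "ty": -20.0, "tz": 0.0, "turn": -6.0}, {"tx": 38.0, "ty": -16.0, "tz": 0.0, "turn": -7.0}, {"tx": 40.0, "ty": -11.0, "tz": 0.0, "turn": -6.0}, {"tx": 40.0, "ty": -7.0, "tz": 0.0, "turn": -7.0}, {"tx": 41.0, "ty": -2.0, "tz": 0.0, "turn": -6.0}, {"tx": 41.0, "ty": 2.0, "tz": 0.0, "turn": -7.0}]
[{"tx": 41.0, "ty": 7.0, "tz": 0.0, "turn": -6.0}, {"tx": 39.0, "ty": 12.0, "tz": 0.0, "turn": -7.0}, {"tx": 38.0, "ty": 16.0, "tz": 0.0, "turn": -6.0}, {"tx": 36.0, "ty": 20.0, "tz": 0.0, "turn": -7.0}, {"tx": 33.0, "ty": 24.0, "tz": 0.0, "turn": -6.0}, {"tx": 31.0, "ty": 28.0, "tz": 0.0, "turn": -7.0}, {"tx": 27.0, "ty": 31.0, "tz": 0.0, "turn": -6.0}, {"tx": 23.0, "ty": 34.0, "tz": 0.0, "turn": -6.0}]
end [5.623000e-01 1.280000e-02 3.104000e-01 1.240611e+02]
```

Emit:
{"name": "apply_moves", "arguments": {"deltas": [{"tx": 25, "ty": -22, "tz": -30, "turn": -4}, {"tx": 26, "ty": -20, "tz": -31, "turn": -4}, {"tx": 36, "ty": -20, "tz": 0, "turn": -6}, {"tx": 38, "ty": -16, "tz": 0, "turn": -7}, {"tx": 40, "ty": -11, "tz": 0, "turn": -6}, {"tx": 40, "ty": -7, "tz": 0, "turn": -7}, {"tx": 41, "ty": -2, "tz": 0, "turn": -6}, {"tx": 41, "ty": 2, "tz": 0, "turn": -7}], "grip": 50}}

```text
t: 0.9
tcp_pos: [0.4124, -0.2791, 0.311]
eef_rot: [-180.0, -0.0, 73.3]
ft_force: [1.1, -0.5, 0.4]
opening: 0.0503
grasp_force: 0.0
```

Emit:
{"name": "apply_moves", "arguments": {"deltas": [{"tx": 41, "ty": 7, "tz": 0, "turn": -6}, {"tx": 39, "ty": 12, "tz": 0, "turn": -7}, {"tx": 38, "ty": 16, "tz": 0, "turn": -6}, {"tx": 36, "ty": 20, "tz": 0, "turn": -7}, {"tx": 33, "ty": 24, "tz": 0, "turn": -6}, {"tx": 31, "ty": 28, "tz": 0, "turn": -7}, {"tx": 27, "ty": 31, "tz": 0, "turn": -6}, {"tx": 23, "ty": 34, "tz": 0, "turn": -6}]}}

```text
t: 1.7
tcp_pos: [0.5628, 0.0139, 0.3111]
eef_rot: [-180.0, -0.0, 124.3]
ft_force: [1.5, -1.1, -0.4]
opening: 0.0501
grasp_force: 0.0
```

```bash
python3 - <<'E'
from h import *
st(); c=eyes.calibration('wrist'); im=eyes.grab_frame('wrist'); cv2.imwrite('pics/w1.png',im[:,:,::-1]); st()
print({k:np.round(v,4).tolist() for k,v in c.items()})
for w in [(*W(5,145),.228),(*S,.223),(*W(-45,0),.223),(*W(75,40),.17)]: print(proj(c,w))
for lo,hi in (((0,150,90),(8,255,255)),((172,150,90),(180,255,255))):
  for A,ce,l in blobs(mask(im,lo,hi),60): print(A,ce,cast(c,ce,.228))
E
```

```text
1.7 [0.5628 0.0139 0.3111] [-1.7998e+02 -1.0000e-02  1.2429e+02] F [ 1.5 -1.1 -0.4] op 0.0501 gf 0.0 q7 22.945397897004277
1.75 [0.5639 0.0216 0.3106] [179.87  -0.21 125.14] F [-2.6  5.  -0.4] op 0.0499 gf 0.0 q7 23.01885346617589
{'fx': 270.4169, 'fy': 270.4169, 'cx': 255.1358, 'cy': 190.8631, 'R': [[0.8261, 0.5635, -0.001], [0.5329, -0.7807, 0.3263], [0.1831, -0.2701, -0.9453]], 't': [-0.472, -0.351, 0.3394]}
[[254.4047653  206.28553671]]
[[169.12297473 315.3961151 ]]
[[127.18270627 294.71304949]]
[[255.03636838 286.66609517]]
2240 [259.3 227.2] [[ 5.76182626e-01 -4.33359802e-04]]
```

View pics/w1.png

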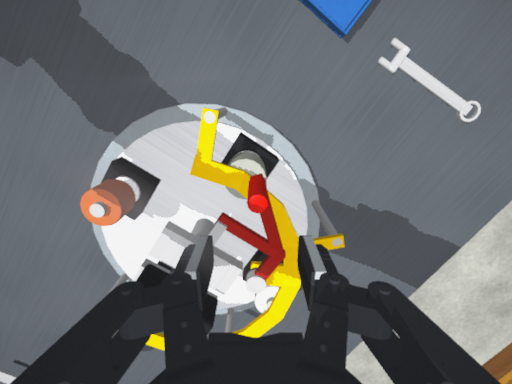

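The wrist view shows the round red post top at about (259,202), within roughly 3 mm of prediction. The gripper fingers straddle it.

```bash
python3 - <<'E'
from h import *
c=eyes.calibration('wrist'); st()
im=eyes.grab_frame('wrist'); st()
b=mask(im,(0,150,200),(8,255,255)); 
for A,ce,l in blobs(b,40): print(A,ce,cast(c,ce,.228),cv2.minAreaRect(pix(l).astype(np.float32)))
print(proj(c,(*W(5,145),.228)))
c0=dict(fx=270.4169,fy=270.4169,cx=255.1358,cy=190.8631,R=np.array([[0.8261, 0.5635, -0.001], [0.5329, -0.7807, 0.3263], [0.1831, -0.2701, -0.9453]]),t=np.array([-0.472, -0.351, 0.3394]))
print(cast(c0,(259,202.5),.228))
E
```

```text
1.75 [0.5639 0.0216 0.3106] [179.87  -0.21 125.14] F [-2.6  5.  -0.4] op 0.0499 gf 0.0 q7 23.01885346617589
1.8 [0.563  0.0193 0.3106] [179.92  -0.21 124.78] F [0.5 0.5 0.6] op 0.0498 gf 0.0 q7 22.944291250151764
219 [251.7 209.3] [[0.56277365 0.01785814]] ((251.00003051757812, 209.00003051757812), (16.970561981201172, 15.55634880065918), 45.0)
44 [256.7 279.3] [[ 0.60587797 -0.03597236]] ((256.5000305175781, 279.0000305175781), (10.733126640319824, 4.919349670410156), 26.56505012512207)
[[247.60323113 213.16085581]]
[[0.56321828 0.01793721]]
```

Emit:
{"name": "apply_moves", "arguments": {"deltas": [{"tx": -1, "tz": 20}, {"tz": 25}, {"tz": 25}, {"tz": 20}, {"tz": 13}, {}, {}, {}]}}

```text
validation failed for argument at $.de...
```

Emit:
{"name": "apply_moves", "arguments": {"deltas": [{}, {}, {}, {}, {}, {}, {}, {}], "grip": 10, "force": 25}}

```text
validation failed for argument at $.de...
```

All four keys are needed in each row.

Emit:
{"name": "apply_moves", "arguments": {"deltas": [{"tx": -1, "ty": 0, "tz": 20, "turn": 0}, {"tx": 0, "ty": 0, "tz": 25, "turn": 0}, {"tx": 0, "ty": 0, "tz": 25, "turn": 0}, {"tx": 0, "ty": 0, "tz": 20, "turn": 0}, {"tx": 0, "ty": 0, "tz": 13, "turn": 0}, {"tx": 0, "ty": 0, "tz": 0, "turn": 0}, {"tx": 0, "ty": 0, "tz": 0, "turn": 0}, {"tx": 0, "ty": 0, "tz": 0, "turn": 0}]}}

```text
t: 2.6
tcp_pos: [0.5637, 0.0117, 0.2097]
eef_rot: [179.9, 0.1, 124.1]
ft_force: [0.3, 0.3, 0.8]
opening: 0.0503
grasp_force: 0.0
```

Emit:
{"name": "apply_moves", "arguments": {"deltas": [{"tx": 0, "ty": 0, "tz": 0, "turn": 0}, {"tx": 0, "ty": 0, "tz": 0, "turn": 0}, {"tx": 0, "ty": 0, "tz": 0, "turn": 0}, {"tx": 0, "ty": 0, "tz": 0, "turn": 0}, {"tx": 0, "ty": 0, "tz": 0, "turn": 0}, {"tx": 0, "ty": 0, "tz": 0, "turn": 0}, {"tx": 0, "ty": 0, "tz": 0, "turn": 0}, {"tx": 0, "ty": 0, "tz": 0, "turn": 0}], "grip": 10, "force": 25}}

```text
t: 3.4
tcp_pos: [0.5638, 0.0121, 0.2092]
eef_rot: [179.9, 0.1, 124.1]
ft_force: [4.7, 2.4, 6.1]
opening: 0.0169
grasp_force: 26.2
```

```bash
cat >> h.py <<'E'
def arc(total,n,q=.5,extra=0):
    """rotate lever clockwise by total deg about pivot 126 mm from TCP along the lever; assumes post at TCP; uses stand-frame angle start"""
    pass
E
python3 - <<'E'
from h import *
st(); o=get_obs(); P=o['tcp_pos'][:2]; y=o['eef_rot'][2]
a0=np.radians(123.7+.8); piv=P-.126*np.array([np.cos(a0),np.sin(a0)]); print('piv',piv,W(75,40))
w=[]
for i in range(1,15):
    a=a0-np.radians(44.0*i/14); w.append((*(piv+.126*np.array([np.cos(a),np.sin(a)])),o['tcp_pos'][2],y-44.0*i/14,1))
rows(w,.5)
E
```

```text
3.4 [0.5638 0.0121 0.2092] [1.7987e+02 5.0000e-02 1.2408e+02] F [4.7 2.4 6.1] op 0.0169 gf 26.2 q7 21.45656626405433
piv [ 0.63521083 -0.09178473] [ 0.6334342  -0.09095674]
[{"tx": 0.0, "ty": 7.0, "tz": 0.0, "turn": 3.0}, {"tx": -0.5, "ty": 7.0, "tz": 0.0, "turn": 3.5}, {"tx": 0.0, "ty": 6.5, "tz": 0.0, "turn": 3.0}, {"tx": 0.0, "ty": 7.0, "tz": 0.0, "turn": 3.0}, {"tx": 0.0, "ty": 7.0, "tz": 0.0, "turn": 3.0}, {"tx": -0.5, "ty": 7.0, "tz": 0.0, "turn": 3.5}, {"tx": 0.0, "ty": 7.0, "tz": 0.0, "turn": 3.0}, {"tx": 0.0, "ty": 7.0, "tz": 0.0, "turn": 3.0}]
[{"tx": -0.5, "ty": 6.5, "tz": 0.0, "turn": 3.5}, {"tx": 0.0, "ty": 7.0, "tz": 0.0, "turn": 3.0}, {"tx": 0.0, "ty": 7.0, "tz": 0.0, "turn": 3.0}, {"tx": 0.0, "ty": 7.0, "tz": 0.0, "turn": 3.0}, {"tx": -0.5, "ty": 7.0, "tz": 0.0, "turn": 3.5}, {"tx": 0.0, "ty": 6.5, "tz": 0.0, "turn": 3.0}]
end [6.55800e-01 3.25000e-02 2.09200e-01 8.00803e+01]
```

Emit:
{"name": "apply_moves", "arguments": {"deltas": [{"tx": 0, "ty": 7, "tz": 0, "turn": 3}, {"tx": -0.5, "ty": 7, "tz": 0, "turn": 3.5}, {"tx": 0, "ty": 6.5, "tz": 0, "turn": 3}, {"tx": 0, "ty": 7, "tz": 0, "turn": 3}, {"tx": 0, "ty": 7, "tz": 0, "turn": 3}, {"tx": -0.5, "ty": 7, "tz": 0, "turn": 3.5}, {"tx": 0, "ty": 7, "tz": 0, "turn": 3}, {"tx": 0, "ty": 7, "tz": 0, "turn": 3}]}}

```text
t: 4.2
tcp_pos: [0.614, 0.0321, 0.2092]
eef_rot: [-180.0, 0.0, 98.9]
ft_force: [-3.4, 0.1, 8.8]
opening: 0.0175
grasp_force: 26.7
```

Emit:
{"name": "apply_moves", "arguments": {"deltas": [{"tx": -0.5, "ty": 6.5, "tz": 0, "turn": 3.5}, {"tx": 0, "ty": 7, "tz": 0, "turn": 3}, {"tx": 0, "ty": 7, "tz": 0, "turn": 3}, {"tx": 0, "ty": 7, "tz": 0, "turn": 3}, {"tx": -0.5, "ty": 7, "tz": 0, "turn": 3}, {"tx": 0, "ty": 3, "tz": 0, "turn": 2}, {"tx": 0, "ty": 0, "tz": 0, "turn": 0}, {"tx": 0, "ty": 0, "tz": 0, "turn": 0}]}}

```text
t: 5.0
tcp_pos: [0.6515, 0.0324, 0.2092]
eef_rot: [180.0, 0.0, 81.5]
ft_force: [0.0, 0.8, 8.3]
opening: 0.0172
grasp_force: 26.5
```

Emit:
{"name": "apply_moves", "arguments": {"deltas": [{"tx": 0, "ty": 1.5, "tz": 0, "turn": 1}, {"tx": 0, "ty": 1.5, "tz": 0, "turn": 0}, {"tx": 0, "ty": 1, "tz": 0, "turn": 0}, {"tx": 0, "ty": 0, "tz": 0, "turn": 0}, {"tx": 0, "ty": 0, "tz": 0, "turn": 0}, {"tx": 0, "ty": 0, "tz": 0, "turn": 0}, {"tx": 0, "ty": 0, "tz": 0, "turn": 0}, {"tx": 0, "ty": 0, "tz": 0, "turn": 0}]}}

```text
t: 5.8
tcp_pos: [0.6518, 0.0323, 0.209]
eef_rot: [-179.6, 0.1, 80.6]
ft_force: [-19.6, -0.1, 16.4]
opening: 0.0174
grasp_force: 28.5
```

The lever is at its stop. I'll release it, rise, and go over to the knob.

Emit:
{"name": "apply_moves", "arguments": {"deltas": [{"tx": 0, "ty": -4, "tz": 0, "turn": 0}, {"tx": 0, "ty": 0, "tz": 0, "turn": 0}, {"tx": 0, "ty": 0, "tz": 0, "turn": 0}, {"tx": 0, "ty": 0, "tz": -10, "turn": 0}, {"tx": 0, "ty": 0, "tz": -25, "turn": 0}, {"tx": 0, "ty": 0, "tz": -35, "turn": 0}, {"tx": 0, "ty": 0, "tz": -30, "turn": 0}, {"tx": 0, "ty": 0, "tz": 0, "turn": 0}], "grip": 60}}

```text
t: 6.6
tcp_pos: [0.6532, 0.0328, 0.3145]
eef_rot: [179.5, -0.1, 80.5]
ft_force: [-0.3, 0.5, 0.6]
opening: 0.0597
grasp_force: 0.0
```

```bash
python3 - <<'E'
from h import *
st(); rows([(*S,.308,0.8,12),(*S,.308,0.8,4)])
E
```

```text
6.6 [0.6532 0.0328 0.3145] [ 1.7952e+02 -1.4000e-01  8.0540e+01] F [-0.3  0.5  0.6] op 0.0597 gf 0.0 q7 -21.779127817988165
[{"tx": -15.0, "ty": -5.0, "tz": 1.0, "turn": 7.0}, {"tx": -15.0, "ty": -4.0, "tz": 0.0, "turn": 6.0}, {"tx": -16.0, "ty": -2.0, "tz": 1.0, "turn": 7.0}, {"tx": -16.0, "ty": 0.0, "tz": 0.0, "turn": 7.0}, {"tx": -16.0, "ty": 2.0, "tz": 1.0, "turn": 6.0}, {"tx": -15.0, "ty": 3.0, "tz": 0.0, "turn": 7.0}, {"tx": -15.0, "ty": 5.0, "tz": 1.0, "turn": 7.0}, {"tx": -14.0, "ty": 8.0, "tz": 0.0, "turn": 6.0}]
[{"tx": -13.0, "ty": 8.0, "tz": 1.0, "turn": 7.0}, {"tx": -13.0, "ty": 10.0, "tz": 0.0, "turn": 6.0}, {"tx": -11.0, "ty": 12.0, "tz": 1.0, "turn": 7.0}, {"tx": -9.0, "ty": 12.0, "tz": 0.0, "turn": 7.0}, {"tx": 0.0, "ty": 0.0, "tz": 0.0, "turn": 0.0}, {"tx": 0.0, "ty": 0.0, "tz": 0.0, "turn": 0.0}, {"tx": 0.0, "ty": 0.0, "tz": 0.0, "turn": 0.0}, {"tx": 0.0, "ty": 0.0, "tz": 0.0, "turn": 0.0}]
end [ 0.5592 -0.1319  0.3085  0.538 ]
```

Emit:
{"name": "apply_moves", "arguments": {"deltas": [{"tx": -15, "ty": -5, "tz": 1, "turn": 7}, {"tx": -15, "ty": -4, "tz": 0, "turn": 6}, {"tx": -16, "ty": -2, "tz": 1, "turn": 7}, {"tx": -16, "ty": 0, "tz": 0, "turn": 7}, {"tx": -16, "ty": 2, "tz": 1, "turn": 6}, {"tx": -15, "ty": 3, "tz": 0, "turn": 7}, {"tx": -15, "ty": 5, "tz": 1, "turn": 7}, {"tx": -14, "ty": 8, "tz": 0, "turn": 6}]}}

```text
t: 7.4
tcp_pos: [0.5886, -0.0783, 0.3043]
eef_rot: [-180.0, 0.0, 27.3]
ft_force: [-0.7, -0.1, -0.0]
opening: 0.0603
grasp_force: 0.0
```

Emit:
{"name": "apply_moves", "arguments": {"deltas": [{"tx": -13, "ty": 8, "tz": 1, "turn": 7}, {"tx": -13, "ty": 10, "tz": 0, "turn": 6}, {"tx": -11, "ty": 12, "tz": 1, "turn": 7}, {"tx": -9, "ty": 12, "tz": 0, "turn": 7}, {"tx": 0, "ty": 0, "tz": 0, "turn": 0}, {"tx": 0, "ty": 0, "tz": 0, "turn": 0}, {"tx": 0, "ty": 0, "tz": 0, "turn": 0}, {"tx": 0, "ty": 0, "tz": 0, "turn": 0}]}}

```text
t: 8.2
tcp_pos: [0.558, -0.1312, 0.3022]
eef_rot: [-180.0, 0.0, 0.8]
ft_force: [-0.8, -0.4, -0.3]
opening: 0.0601
grasp_force: 0.0
```

```bash
python3 - <<'E'
from h import *
st(); c=eyes.calibration('wrist'); im=eyes.grab_frame('wrist'); cv2.imwrite('pics/w2.png',im[:,:,::-1]); st()
print(proj(c,[(*W(-45,-10),.223),(*W(45,-10),.223),(*W(45,10),.223),(*W(-45,10),.223)]).round(0).tolist())
b=mask(im,(0,0,0),(180,255,45))
for A,ce,l in blobs(b,200): 
    q=cv2.minAreaRect((cast(c,pix(l),.223)*1000).astype(np.float32)); print(A,ce,q)
E
```

```text
8.2 [ 0.558  -0.1312  0.3022] [-179.97    0.      0.75] F [-0.8 -0.4 -0.3] op 0.0601 gf 0.0 q7 -81.08009513143112
8.25 [ 0.5579 -0.1314  0.3022] [-179.98    0.      0.72] F [ 0.  -0.3  0.3] op 0.0602 gf 0.0 q7 -81.09780815214047
[[268.0, 254.0], [270.0, 150.0], [243.0, 150.0], [245.0, 254.0]]
400 [257.3  82.3] ((652.3057250976562, -129.01296997070312), (6.461644649505615, 34.97677230834961), 0.7591131925582886)
896 [175.6 155.2] ((595.3423461914062, -64.66253662109375), (36.52336120605469, 29.450469970703125), 0.7551398873329163)
588 [335.8 148.1] ((597.4768676757812, -195.67298889160156), (35.70787811279297, 30.071699142456055), 0.7551782727241516)
1842 [252.1 190.1] ((562.2522583007812, -130.8945770263672), (91.09512329101562, 27.236021041870117), 0.754494845867157)
28660 [255.8 339.1] ((443.49609375, -133.11309814453125), (171.64694213867188, 520.6011352539062), 0.7294466495513916)
```

View pics/w2.png

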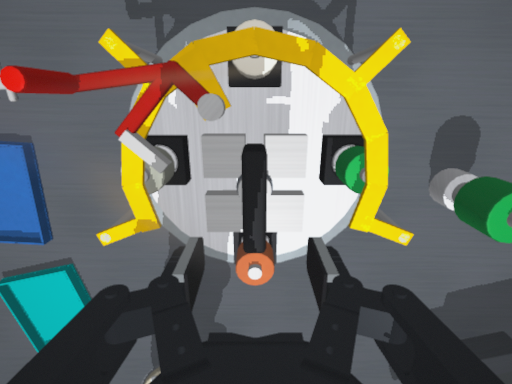

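The knob bar's top is centred at about (252,190) and measures 91 mm, as it should. That gives the axis at about (0.561, -0.131), yaw 0.8°. The lever is clear of the plate. I'll descend and grip.

Emit:
{"name": "apply_moves", "arguments": {"deltas": [{"tx": 2.5, "ty": 0, "tz": 15, "turn": 0}, {"tx": 0, "ty": 0, "tz": 25, "turn": 0}, {"tx": 0, "ty": 0, "tz": 25, "turn": 0}, {"tx": 0, "ty": 0, "tz": 20, "turn": 0}, {"tx": 0, "ty": 0, "tz": 11, "turn": 0}, {"tx": 0, "ty": 0, "tz": 0, "turn": 0}, {"tx": 0, "ty": 0, "tz": 0, "turn": 0}, {"tx": 0, "ty": 0, "tz": 0, "turn": 0}]}}

```text
t: 9.05
tcp_pos: [0.5609, -0.1323, 0.2078]
eef_rot: [180.0, -0.1, 0.6]
ft_force: [0.2, -0.0, 0.2]
opening: 0.0598
grasp_force: 0.0
```

Emit:
{"name": "apply_moves", "arguments": {"deltas": [{"tx": 0, "ty": 0, "tz": 0, "turn": 0}, {"tx": 0, "ty": 0, "tz": 0, "turn": 0}, {"tx": 0, "ty": 0, "tz": 0, "turn": 0}, {"tx": 0, "ty": 0, "tz": 0, "turn": 0}, {"tx": 0, "ty": 0, "tz": 0, "turn": 0}, {"tx": 0, "ty": 0, "tz": 0, "turn": 0}, {"tx": 0, "ty": 0, "tz": 0, "turn": 0}, {"tx": 0, "ty": 0, "tz": 0, "turn": 0}], "grip": 10, "force": 60}}

```text
t: 9.85
tcp_pos: [0.5603, -0.1302, 0.2072]
eef_rot: [-179.9, -0.0, 0.7]
ft_force: [-2.5, 6.3, 5.1]
opening: 0.0194
grasp_force: 61.8
```

Emit:
{"name": "apply_moves", "arguments": {"deltas": [{"tx": 0, "ty": 0, "tz": 0, "turn": -3}, {"tx": 0, "ty": 0, "tz": 0, "turn": -6}, {"tx": 0, "ty": 0, "tz": 0, "turn": -6}, {"tx": 0, "ty": 0, "tz": 0, "turn": -6}, {"tx": 0, "ty": 0, "tz": 0, "turn": -6}, {"tx": 0, "ty": 0, "tz": 0, "turn": -6}, {"tx": 0, "ty": 0, "tz": 0, "turn": -6}, {"tx": 0, "ty": 0, "tz": 0, "turn": -6}]}}

```text
t: 10.65
tcp_pos: [0.56, -0.1293, 0.2072]
eef_rot: [-179.9, -0.1, 46.0]
ft_force: [-5.6, 9.0, 6.6]
opening: 0.0193
grasp_force: 62.1
```

Emit:
{"name": "apply_moves", "arguments": {"deltas": [{"tx": 0, "ty": 0, "tz": 0, "turn": -8}, {"tx": 0, "ty": 0, "tz": 0, "turn": -8}, {"tx": 0, "ty": 0, "tz": 0, "turn": -8}, {"tx": 0, "ty": 0, "tz": 0, "turn": -8}, {"tx": 0, "ty": 0, "tz": 0, "turn": -8}, {"tx": 0, "ty": 0, "tz": 0, "turn": -8}, {"tx": 0, "ty": 0, "tz": 0, "turn": -8}, {"tx": 0, "ty": 0, "tz": 0, "turn": -8}]}}

```text
t: 11.45
tcp_pos: [0.5586, -0.129, 0.2072]
eef_rot: [-179.9, -0.2, 110.0]
ft_force: [-14.2, 9.9, 11.1]
opening: 0.0192
grasp_force: 62.7
```

Emit:
{"name": "apply_moves", "arguments": {"deltas": [{"tx": 0, "ty": 0, "tz": 0, "turn": -8}, {"tx": 0, "ty": 0, "tz": 0, "turn": -8}, {"tx": 0, "ty": 0, "tz": 0, "turn": -8}, {"tx": 0, "ty": 0, "tz": 0, "turn": -8}, {"tx": 0, "ty": 0, "tz": 0, "turn": -8}, {"tx": 0, "ty": 0, "tz": 0, "turn": -8}, {"tx": 0, "ty": 0, "tz": 0, "turn": -8}, {"tx": 0, "ty": 0, "tz": 0, "turn": 0}]}}

```text
t: 12.25
tcp_pos: [0.5578, -0.1299, 0.2072]
eef_rot: [-180.0, -0.3, 166.1]
ft_force: [-17.5, 7.4, 14.8]
opening: 0.0195
grasp_force: 62.9
```

```bash
python3 -c "
from h import *
st()"
```

```text
12.25 [ 0.5578 -0.1299  0.2072] [-180.     -0.29  166.08] F [-17.5   7.4  14.8] op 0.0195 gf 62.9 q7 76.96769706336968
```

Emit:
{"name": "apply_moves", "arguments": {"deltas": [{"tx": 0, "ty": 0, "tz": 0, "turn": 0}, {"tx": 0, "ty": 0, "tz": 0, "turn": 0}, {"tx": 0, "ty": 0, "tz": 0, "turn": 0}, {"tx": 0, "ty": 0, "tz": -10, "turn": 0}, {"tx": 0, "ty": 0, "tz": -25, "turn": 0}, {"tx": 0, "ty": 0, "tz": -20, "turn": 0}, {"tx": 0, "ty": 0, "tz": -5, "turn": 2}, {"tx": 0, "ty": 0, "tz": 0, "turn": 8}], "grip": 55}}

```text
t: 13.05
tcp_pos: [0.5609, -0.1324, 0.2686]
eef_rot: [180.0, 0.2, 155.4]
ft_force: [0.2, -1.0, -0.6]
opening: 0.0552
grasp_force: 0.0
```

Emit:
{"name": "apply_moves", "arguments": {"deltas": [{"tx": 0, "ty": 0, "tz": 0, "turn": 8}, {"tx": 0, "ty": 0, "tz": 0, "turn": 8}, {"tx": 0, "ty": 0, "tz": 0, "turn": 8}, {"tx": 0, "ty": 0, "tz": 0, "turn": 8}, {"tx": 0, "ty": 0, "tz": 0, "turn": 8}, {"tx": 0, "ty": 0, "tz": 0, "turn": 8}, {"tx": 0, "ty": 0, "tz": 0, "turn": 8}, {"tx": 0, "ty": 0, "tz": 0, "turn": 8}]}}

```text
t: 13.85
tcp_pos: [0.5603, -0.1323, 0.2671]
eef_rot: [180.0, -0.0, 91.2]
ft_force: [0.0, 1.3, 0.6]
opening: 0.0547
grasp_force: 0.0
```

Emit:
{"name": "apply_moves", "arguments": {"deltas": [{"tx": 0, "ty": 0, "tz": 0, "turn": 8}, {"tx": 0, "ty": 0, "tz": 0, "turn": 8}, {"tx": 0, "ty": 0, "tz": 0, "turn": 8}, {"tx": 0, "ty": 0, "tz": 0, "turn": 8}, {"tx": 0, "ty": 0, "tz": 0, "turn": 8}, {"tx": 0, "ty": 0, "tz": 0, "turn": 8}, {"tx": 0, "ty": 0, "tz": 0, "turn": 8}, {"tx": 0, "ty": 0, "tz": 0, "turn": 8}]}}

```text
t: 14.65
tcp_pos: [0.5603, -0.1323, 0.2671]
eef_rot: [180.0, -0.0, 27.2]
ft_force: [0.1, -0.2, -0.3]
opening: 0.0548
grasp_force: 0.0
```

Emit:
{"name": "apply_moves", "arguments": {"deltas": [{"tx": 0, "ty": 0, "tz": 0, "turn": 8}, {"tx": 0, "ty": 0, "tz": 0, "turn": 8}, {"tx": 0, "ty": 0, "tz": 0, "turn": 8}, {"tx": 0, "ty": 0, "tz": 0, "turn": 8}, {"tx": 0, "ty": 0, "tz": 0, "turn": 8}, {"tx": 0, "ty": 0, "tz": 0, "turn": 1}, {"tx": 0, "ty": 0, "tz": 0, "turn": 0}, {"tx": 0, "ty": 0, "tz": 0, "turn": 0}]}}

```text
t: 15.45
tcp_pos: [0.5602, -0.1322, 0.2666]
eef_rot: [-180.0, -0.0, -13.3]
ft_force: [-0.2, 0.7, -1.2]
opening: 0.0549
grasp_force: 0.0
```

```bash
python3 - <<'E'
from h import *
st(); c=eyes.calibration('wrist'); im=eyes.grab_frame('wrist'); cv2.imwrite('pics/w3.png',im[:,:,::-1]); st()
for A,ce,l in blobs(mask(im,(0,0,0),(180,255,45)),600): 
    q=cv2.minAreaRect((cast(c,pix(l),.223)*1000).astype(np.float32)); print(A,ce,q)
E
```

```text
15.45 [ 0.5602 -0.1322  0.2666] [-1.7999e+02 -2.0000e-02 -1.3250e+01] F [-0.2  0.7 -1.2] op 0.0549 gf 0.0 q7 -95.32760890948084
15.5 [ 0.5601 -0.1323  0.2665] [-1.7999e+02 -1.0000e-02 -1.3290e+01] F [0.6 0.5 0.2] op 0.055 gf 0.0 q7 -95.36099953976813
1099 [165.5 155.5] ((619.0476684570312, -83.29963684082031), (28.86536407470703, 34.7786750793457), 71.65229797363281)
897 [343.3 162.9] ((581.3126831054688, -199.10768127441406), (31.26777458190918, 33.83986282348633), 72.0040054321289)
2820 [251.6 220.5] ((562.7689208984375, -131.91656494140625), (19.644630432128906, 94.17878723144531), 71.9580078125)
29275 [255.9 338.7] ((482.8701171875, -114.72135925292969), (425.4587097167969, 142.17266845703125), 76.68836975097656)
```

View pics/w3.png

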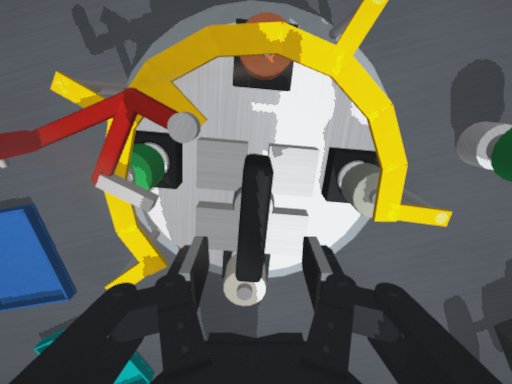

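The picture shows the bar at world yaw -18°, so the carousel is at about 161°. Green is now on the left at (145,165) and white in front at (245,290). I'll align the tool, grip again and turn about 109° more.

Emit:
{"name": "apply_moves", "arguments": {"deltas": [{"tx": -1.5, "ty": -1.5, "tz": 0, "turn": 4.5}, {"tx": 0, "ty": 0, "tz": 20, "turn": 0}, {"tx": 0, "ty": 0, "tz": 25, "turn": 0}, {"tx": 0, "ty": 0, "tz": 14, "turn": 0}, {"tx": 0, "ty": 0, "tz": 0, "turn": 0}, {"tx": 0, "ty": 0, "tz": 0, "turn": 0}, {"tx": 0, "ty": 0, "tz": 0, "turn": 0}, {"tx": 0, "ty": 0, "tz": 0, "turn": 0}]}}

```text
t: 16.3
tcp_pos: [0.5596, -0.1306, 0.2086]
eef_rot: [-180.0, -0.1, -17.9]
ft_force: [-0.0, 0.9, 0.2]
opening: 0.0552
grasp_force: 0.0
```

Emit:
{"name": "apply_moves", "arguments": {"deltas": [{"tx": 0, "ty": 0, "tz": 0, "turn": 0}, {"tx": 0, "ty": 0, "tz": 0, "turn": 0}, {"tx": 0, "ty": 0, "tz": 0, "turn": 0}, {"tx": 0, "ty": 0, "tz": 0, "turn": 0}, {"tx": 0, "ty": 0, "tz": 0, "turn": 0}, {"tx": 0, "ty": 0, "tz": 0, "turn": 0}, {"tx": 0, "ty": 0, "tz": 0, "turn": -2}, {"tx": 0, "ty": 0, "tz": 0, "turn": -5}], "grip": 10, "force": 90}}

```text
t: 17.1
tcp_pos: [0.5592, -0.1302, 0.2078]
eef_rot: [-180.0, -0.0, -10.9]
ft_force: [-0.7, 2.0, 5.8]
opening: 0.0186
grasp_force: 89.3
```

Emit:
{"name": "apply_moves", "arguments": {"deltas": [{"tx": 0, "ty": 0, "tz": 0, "turn": -6}, {"tx": 0, "ty": 0, "tz": 0, "turn": -7}, {"tx": 0, "ty": 0, "tz": 0, "turn": -7}, {"tx": 0, "ty": 0, "tz": 0, "turn": -7}, {"tx": 0, "ty": 0, "tz": 0, "turn": -7}, {"tx": 0, "ty": 0, "tz": 0, "turn": -7}, {"tx": 0, "ty": 0, "tz": 0, "turn": -7}, {"tx": 0, "ty": 0, "tz": 0, "turn": -7}]}}

```text
t: 17.9
tcp_pos: [0.5591, -0.13, 0.2079]
eef_rot: [180.0, -0.0, 44.4]
ft_force: [-1.1, 2.1, 6.1]
opening: 0.0191
grasp_force: 89.6
```

Emit:
{"name": "apply_moves", "arguments": {"deltas": [{"tx": 0, "ty": 0, "tz": 0, "turn": -7}, {"tx": 0, "ty": 0, "tz": 0, "turn": -7}, {"tx": 0, "ty": 0, "tz": 0, "turn": -7}, {"tx": 0, "ty": 0, "tz": 0, "turn": -7}, {"tx": 0, "ty": 0, "tz": 0, "turn": -7}, {"tx": 0, "ty": 0, "tz": 0, "turn": -5}, {"tx": 0, "ty": 0, "tz": 0, "turn": -5}, {"tx": 0, "ty": 0, "tz": 0, "turn": 0}]}}

```text
t: 18.7
tcp_pos: [0.559, -0.13, 0.2079]
eef_rot: [180.0, -0.0, 89.3]
ft_force: [-3.1, 1.9, 7.8]
opening: 0.0187
grasp_force: 89.9
```

Emit:
{"name": "apply_moves", "arguments": {"deltas": [{"tx": 0, "ty": 0, "tz": 0, "turn": -2}, {"tx": 0, "ty": 0, "tz": 0, "turn": -1}, {"tx": 0, "ty": 0, "tz": 0, "turn": 0}, {"tx": 0, "ty": 0, "tz": 0, "turn": 0}, {"tx": 0, "ty": 0, "tz": 0, "turn": 0}, {"tx": 0, "ty": 0, "tz": 0, "turn": 0}, {"tx": 0, "ty": 0, "tz": 0, "turn": 0}, {"tx": 0, "ty": 0, "tz": 0, "turn": 0}]}}

```text
t: 19.5
tcp_pos: [0.559, -0.13, 0.2079]
eef_rot: [180.0, -0.0, 92.1]
ft_force: [-1.5, 1.1, 6.8]
opening: 0.0191
grasp_force: 89.6
```

Emit:
{"name": "apply_moves", "arguments": {"deltas": [{"tx": 0, "ty": 0, "tz": 0, "turn": 0}, {"tx": 0, "ty": 0, "tz": 0, "turn": 0}, {"tx": 0, "ty": 0, "tz": 0, "turn": 0}, {"tx": 0, "ty": 0, "tz": -20, "turn": 0}, {"tx": 0, "ty": 0, "tz": -40, "turn": 0}, {"tx": 0, "ty": 0, "tz": -35, "turn": 0}, {"tx": 0, "ty": 0, "tz": 0, "turn": 0}, {"tx": 0, "ty": 0, "tz": 0, "turn": 0}], "grip": 55}}

```text
t: 20.3
tcp_pos: [0.5593, -0.1306, 0.3029]
eef_rot: [179.9, 0.0, 92.0]
ft_force: [-0.0, 0.7, 0.1]
opening: 0.0551
grasp_force: 0.0
```

```bash
python3 - <<'E'
from h import *
st(); c=eyes.calibration('wrist'); im=eyes.grab_frame('wrist'); cv2.imwrite('pics/w4.png',im[:,:,::-1]); st()
for A,ce,l in blobs(mask(im,(0,0,0),(180,255,45)),300): 
    q=cv2.minAreaRect((cast(c,pix(l),.223)*1000).astype(np.float32)); print(A,ce,q)
for A,ce,l in blobs(mask(im,(50,120,50),(75,255,255)),100): print('green',A,ce,cast(c,ce,.124))
y=mask(im,(22,150,120),(35,255,255)); print([(A,ce) for A,ce,l in blobs(y,50)])
E
```

```text
20.3 [ 0.5593 -0.1306  0.3029] [1.799e+02 3.000e-02 9.205e+01] F [-0.   0.7  0.1] op 0.0551 gf 0.0 q7 6.648393370917384
20.35 [ 0.5588 -0.1306  0.3016] [-179.97   -0.     92.05] F [-0.5 -1.1 -0.9] op 0.0552 gf 0.0 q7 6.647249944161373
954 [170.7 151.1] ((486.3674621582031, -93.97923278808594), (39.635955810546875, 35.81975173950195), 2.0435538291931152)
2051 [255.6 190.3] ((560.9558715820312, -129.43711853027344), (27.861038208007812, 98.99108123779297), 3.431882381439209)
335 [327.1 172.4] ((614.6909790039062, -97.40788269042969), (13.379373550415039, 22.64743423461914), 6.544593334197998)
28273 [255.5 339.9] ((562.8756103515625, -244.74691772460938), (518.887939453125, 173.59002685546875), 1.937914252281189)
green 1635 [148.4 168.8] [[ 0.43593332 -0.12848597]]
green 197 [215.9 331.2] [[ 0.51076339 -0.3672086 ]]
[(3887, array([236.9,  41.2])), (612, array([393.8,  52.2])), (147, array([354.1,  74.3])), (308, array([329.8,  84. ])), (3551, array([364.9, 193.1])), (175, array([329.5, 129.9])), (1992, array([248.8, 279.7]))]
```

View pics/w4.png

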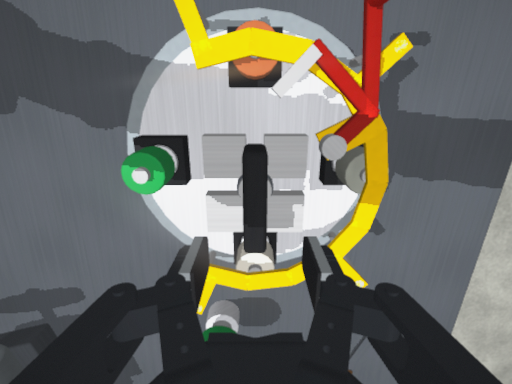

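```bash
python3 - <<'E'
from h import *
c=eyes.calibration('wrist'); im=cv2.imread('pics/w4.png')[:,:,::-1].copy()
m=mask(im,(0,0,0),(180,255,60))
L=[];R=[]
for v in range(152,228):
    u=np.nonzero(m[v,225:290])[0]+225
    L.append((u.min()-.5,v));R.append((u.max()+.5,v))
for E in(L,R):
    P=cast(c,E,.223); d=cv2.fitLine(P.astype(np.float32)*1000,cv2.DIST_HUBER,0,.01,.01).ravel(); print(np.degrees(np.arctan2(d[1],d[0]))%180)
# nut: grey blob inside the green stone
nut=mask(im[165:190,125:155],(0,0,110),(180,70,255))
for A,ce,l in blobs(nut,20): p=cast(c,ce+[125,165],.132)[0]; print(A,ce+[125,165],p,np.degrees(np.arctan2(*(p-[.559,-.130])[::-1]))%360)
E
```

```text
92.182724
91.796036
227 [140.1 175.1] [ 0.42849781 -0.1336091 ] 181.5841381007536
```

The knob is at 92.0° and square is about 90.8°, so the error is roughly 0.02 rad, within the 0.05 limit. Green is in front with its nut at (140,175). Back to the lock post.

```bash
python3 - <<'E'
from h import *
rows([(.652,.0323,.31,81,6),(.652,.0323,.31,81,2)],.5)
rows([(.652,.0323,.208,81,8)])
E
```

```text
[{"tx": 26.5, "ty": 16.5, "tz": -1.5, "turn": 2.0}, {"tx": 27.0, "ty": 15.5, "tz": -1.5, "turn": 1.5}, {"tx": 27.5, "ty": 15.0, "tz": -1.0, "turn": 2.0}, {"tx": 28.5, "ty": 14.0, "tz": -1.5, "turn": 2.0}, {"tx": 28.5, "ty": 12.5, "tz": -1.5, "turn": 1.5}, {"tx": 28.5, "ty": 12.5, "tz": -1.5, "turn": 2.0}, {"tx": 0.0, "ty": 0.0, "tz": 0.0, "turn": 0.0}, {"tx": 0.0, "ty": 0.0, "tz": 0.0, "turn": 0.0}]
end [6.52200e-01 3.22000e-02 3.10100e-01 8.10523e+01]
[{"tx": 20.0, "ty": 12.0, "tz": 12.0, "turn": 1.0}, {"tx": 20.0, "ty": 12.0, "tz": 11.0, "turn": 2.0}, {"tx": 21.0, "ty": 12.0, "tz": 12.0, "turn": 1.0}, {"tx": 20.0, "ty": 11.0, "tz": 12.0, "turn": 2.0}, {"tx": 21.0, "ty": 10.0, "tz": 12.0, "turn": 1.0}, {"tx": 22.0, "ty": 10.0, "tz": 11.0, "turn": 1.0}, {"tx": 21.0, "ty": 9.0, "tz": 12.0, "turn": 2.0}, {"tx": 22.0, "ty": 9.0, "tz": 12.0, "turn": 1.0}]
end [6.52100e-01 3.23000e-02 2.07600e-01 8.10523e+01]
```

Emit:
{"name": "apply_moves", "arguments": {"deltas": [{"tx": 26.5, "ty": 16.5, "tz": -1.5, "turn": 2}, {"tx": 27, "ty": 15.5, "tz": -1.5, "turn": 1.5}, {"tx": 27.5, "ty": 15, "tz": -1, "turn": 2}, {"tx": 28.5, "ty": 14, "tz": -1.5, "turn": 2}, {"tx": 28.5, "ty": 12.5, "tz": -1.5, "turn": 1.5}, {"tx": 28.5, "ty": 12.5, "tz": -1.5, "turn": 2}, {"tx": 0, "ty": 0, "tz": 0, "turn": 0}, {"tx": 0, "ty": 0, "tz": 0, "turn": 0}]}}

```text
t: 21.15
tcp_pos: [0.652, 0.0331, 0.3087]
eef_rot: [-179.8, 0.0, 81.2]
ft_force: [-0.3, -1.3, -0.2]
opening: 0.0548
grasp_force: 0.0
```

Emit:
{"name": "apply_moves", "arguments": {"deltas": [{"tx": 0, "ty": 0, "tz": 15, "turn": 0}, {"tx": 0, "ty": 0, "tz": 25, "turn": 0}, {"tx": 0, "ty": 0, "tz": 25, "turn": 0}, {"tx": 0, "ty": 0, "tz": 22, "turn": 0}, {"tx": 0, "ty": 0, "tz": 13, "turn": 0}, {"tx": 0, "ty": 0, "tz": 0, "turn": 0}, {"tx": 0, "ty": 0, "tz": 0, "turn": 0}, {"tx": 0, "ty": 0, "tz": 0, "turn": 0}]}}

```text
t: 21.95
tcp_pos: [0.653, 0.0322, 0.2124]
eef_rot: [179.9, -0.0, 81.0]
ft_force: [1.2, 0.0, -0.2]
opening: 0.0549
grasp_force: 0.0
```

Emit:
{"name": "apply_moves", "arguments": {"deltas": [{"tx": 0, "ty": 0, "tz": 0, "turn": 0}, {"tx": 0, "ty": 0, "tz": 0, "turn": 0}, {"tx": 0, "ty": 0, "tz": 0, "turn": 0}, {"tx": 0, "ty": 0, "tz": 0, "turn": 0}, {"tx": 0, "ty": 0, "tz": 0, "turn": 0}, {"tx": 0, "ty": 0, "tz": 0, "turn": 0}, {"tx": 0, "ty": 0, "tz": 0, "turn": 0}, {"tx": 0, "ty": 0, "tz": 0, "turn": 0}], "grip": 10, "force": 25}}

```text
t: 22.75
tcp_pos: [0.6516, 0.0326, 0.2116]
eef_rot: [-179.9, 0.0, 81.1]
ft_force: [-5.3, -0.7, 4.4]
opening: 0.0175
grasp_force: 25.2
```

```bash
python3 - <<'E'
from h import *
st(); o=get_obs(); P=o['tcp_pos'][:2]; y=o['eef_rot'][2]
a0=np.radians(124.5-43); piv=P-.126*np.array([np.cos(a0),np.sin(a0)]); print('piv',piv)
w=[]
for i in range(1,15):
    d=43.0*i/14; a=a0+np.radians(d); w.append((*(piv+.126*np.array([np.cos(a),np.sin(a)])),o['tcp_pos'][2],y+d,1))
rows(w,.5)
E
```

```text
22.75 [0.6516 0.0326 0.2116] [-1.7994e+02  1.0000e-02  8.1090e+01] F [-5.3 -0.7  4.4] op 0.0175 gf 25.2 q7 -23.104198789756843
piv [ 0.63300112 -0.0920021 ]
[{"tx": 0.0, "ty": -6.5, "tz": 0.0, "turn": -3.0}, {"tx": -0.5, "ty": -7.0, "tz": 0.0, "turn": -3.0}, {"tx": 0.0, "ty": -7.0, "tz": 0.0, "turn": -3.0}, {"tx": -0.5, "ty": -6.5, "tz": 0.0, "turn": -3.5}, {"tx": 0.0, "ty": -7.0, "tz": 0.0, "turn": -3.0}, {"tx": -0.5, "ty": -6.5, "tz": 0.0, "turn": -3.0}, {"tx": 0.0, "ty": -7.0, "tz": 0.0, "turn": -3.0}, {"tx": -0.5, "ty": -6.5, "tz": 0.0, "turn": -3.0}]
[{"tx": 0.0, "ty": -7.0, "tz": 0.0, "turn": -3.0}, {"tx": -0.5, "ty": -6.5, "tz": 0.0, "turn": -3.0}, {"tx": 0.0, "ty": -7.0, "tz": 0.0, "turn": -3.5}, {"tx": -0.5, "ty": -6.5, "tz": 0.0, "turn": -3.0}, {"tx": 0.0, "ty": -7.0, "tz": 0.0, "turn": -3.0}, {"tx": -0.5, "ty": -6.5, "tz": 0.0, "turn": -3.0}]
end [5.618000e-01 1.160000e-02 2.116000e-01 1.240872e+02]
```

Emit:
{"name": "apply_moves", "arguments": {"deltas": [{"tx": 0, "ty": -6.5, "tz": 0, "turn": -3}, {"tx": -0.5, "ty": -7, "tz": 0, "turn": -3}, {"tx": 0, "ty": -7, "tz": 0, "turn": -3}, {"tx": -0.5, "ty": -6.5, "tz": 0, "turn": -3.5}, {"tx": 0, "ty": -7, "tz": 0, "turn": -3}, {"tx": -0.5, "ty": -6.5, "tz": 0, "turn": -3}, {"tx": 0, "ty": -7, "tz": 0, "turn": -3}, {"tx": -0.5, "ty": -6.5, "tz": 0, "turn": -3}]}}

```text
t: 23.55
tcp_pos: [0.5991, 0.029, 0.2116]
eef_rot: [179.9, 0.0, 105.7]
ft_force: [1.6, 1.0, 2.0]
opening: 0.0173
grasp_force: 24.9
```

Emit:
{"name": "apply_moves", "arguments": {"deltas": [{"tx": 0, "ty": -7, "tz": 0, "turn": -3}, {"tx": -0.5, "ty": -6.5, "tz": 0, "turn": -3}, {"tx": 0, "ty": -7, "tz": 0, "turn": -3.5}, {"tx": -0.5, "ty": -6.5, "tz": 0, "turn": -3}, {"tx": 0, "ty": -7, "tz": 0, "turn": -3}, {"tx": -0.5, "ty": -5, "tz": 0, "turn": -2}, {"tx": 0, "ty": 0, "tz": 0, "turn": 0}, {"tx": 0, "ty": 0, "tz": 0, "turn": 0}]}}

```text
t: 24.35
tcp_pos: [0.564, 0.0125, 0.2115]
eef_rot: [179.9, 0.0, 123.0]
ft_force: [-0.3, 1.3, 5.0]
opening: 0.0173
grasp_force: 25.2
```

Emit:
{"name": "apply_moves", "arguments": {"deltas": [{"tx": 0, "ty": -1.5, "tz": 0, "turn": -1}, {"tx": 0, "ty": -1.5, "tz": 0, "turn": 0}, {"tx": 0, "ty": -1, "tz": 0, "turn": 0}, {"tx": 0, "ty": 0, "tz": 0, "turn": 0}, {"tx": 0, "ty": 0, "tz": 0, "turn": 0}, {"tx": 0, "ty": 0, "tz": 0, "turn": 0}, {"tx": 0, "ty": 0, "tz": 0, "turn": 0}, {"tx": 0, "ty": 0, "tz": 0, "turn": 0}]}}

```text
t: 25.15
tcp_pos: [0.5635, 0.0121, 0.2116]
eef_rot: [179.6, 0.1, 124.2]
ft_force: [16.2, 7.0, -4.7]
opening: 0.0171
grasp_force: 25.5
```

The lock is firmly at its home stop and the pose matches the first grip. I'll release, rise and go above the green stone.

Emit:
{"name": "apply_moves", "arguments": {"deltas": [{"tx": 0, "ty": 4, "tz": 0, "turn": 0}, {"tx": 0, "ty": 0, "tz": 0, "turn": 0}, {"tx": 0, "ty": 0, "tz": 0, "turn": 0}, {"tx": 0, "ty": 0, "tz": -10, "turn": 0}, {"tx": 0, "ty": 0, "tz": -25, "turn": 0}, {"tx": 0, "ty": 0, "tz": -35, "turn": 0}, {"tx": 0, "ty": 0, "tz": -20, "turn": 0}, {"tx": 0, "ty": 0, "tz": 0, "turn": 0}], "grip": 70}}

```text
t: 25.95
tcp_pos: [0.5649, 0.0124, 0.3051]
eef_rot: [179.7, 0.2, 124.0]
ft_force: [0.1, 1.2, -0.2]
opening: 0.0704
grasp_force: 0.0
```

```bash
python3 - <<'E'
from h import *
st(); rows([(.429,-.132,.27,180,9),(.429,-.132,.25,180,4),(.429,-.132,.25,180,3)])
E
```

```text
25.95 [0.5649 0.0124 0.3051] [179.71   0.2  124.05] F [ 0.1  1.2 -0.2] op 0.0704 gf 0.0 q7 22.08395728507015
[{"tx": -5.0, "ty": -21.0, "tz": 4.0, "turn": -6.0}, {"tx": -2.0, "ty": -22.0, "tz": 4.0, "turn": -6.0}, {"tx": -1.0, "ty": -22.0, "tz": 4.0, "turn": -7.0}, {"tx": 3.0, "ty": -22.0, "tz": 4.0, "turn": -6.0}, {"tx": 5.0, "ty": -22.0, "tz": 4.0, "turn": -6.0}, {"tx": 7.0, "ty": -21.0, "tz": 3.0, "turn": -6.0}, {"tx": 9.0, "ty": -20.0, "tz": 4.0, "turn": -7.0}, {"tx": 11.0, "ty": -19.0, "tz": 4.0, "turn": -6.0}]
[{"tx": 13.0, "ty": -17.0, "tz": 4.0, "turn": -6.0}, {"tx": 0.0, "ty": 0.0, "tz": 5.0, "turn": 0.0}, {"tx": 0.0, "ty": 0.0, "tz": 5.0, "turn": 0.0}, {"tx": 0.0, "ty": 0.0, "tz": 5.0, "turn": 0.0}, {"tx": 0.0, "ty": 0.0, "tz": 5.0, "turn": 0.0}, {"tx": 0.0, "ty": 0.0, "tz": 0.0, "turn": 0.0}, {"tx": 0.0, "ty": 0.0, "tz": 0.0, "turn": 0.0}, {"tx": 0.0, "ty": 0.0, "tz": 0.0, "turn": 0.0}]
end [ 4.294000e-01 -1.317000e-01  2.501000e-01  1.800485e+02]
```

Emit:
{"name": "apply_moves", "arguments": {"deltas": [{"tx": -5, "ty": -21, "tz": 4, "turn": -6}, {"tx": -2, "ty": -22, "tz": 4, "turn": -6}, {"tx": -1, "ty": -22, "tz": 4, "turn": -7}, {"tx": 3, "ty": -22, "tz": 4, "turn": -6}, {"tx": 5, "ty": -22, "tz": 4, "turn": -6}, {"tx": 7, "ty": -21, "tz": 3, "turn": -6}, {"tx": 9, "ty": -20, "tz": 4, "turn": -7}, {"tx": 11, "ty": -19, "tz": 4, "turn": -6}]}}

```text
t: 26.75
tcp_pos: [0.4417, -0.1171, 0.2694]
eef_rot: [-180.0, -0.0, 174.3]
ft_force: [-0.1, 0.5, 0.7]
opening: 0.0702
grasp_force: 0.0
```

Emit:
{"name": "apply_moves", "arguments": {"deltas": [{"tx": 13, "ty": -17, "tz": 4, "turn": -6}, {"tx": 0, "ty": 0, "tz": 5, "turn": 0}, {"tx": 0, "ty": 0, "tz": 5, "turn": 0}, {"tx": 0, "ty": 0, "tz": 5, "turn": 0}, {"tx": 0, "ty": 0, "tz": 5, "turn": 0}, {"tx": 0, "ty": 0, "tz": 0, "turn": 0}, {"tx": 0, "ty": 0, "tz": 0, "turn": 0}, {"tx": 0, "ty": 0, "tz": 0, "turn": 0}]}}

```text
t: 27.55
tcp_pos: [0.4285, -0.1318, 0.246]
eef_rot: [180.0, 0.0, -179.9]
ft_force: [0.0, 1.2, 0.3]
opening: 0.07
grasp_force: 0.0
```

```bash
python3 - <<'E'
from h import *
st(); c=eyes.calibration('wrist'); im=eyes.grab_frame('wrist'); cv2.imwrite('pics/w5.png',im[:,:,::-1])
for A,ce,l in blobs(mask(im,(50,120,50),(75,255,255)),100):
    P=cast(c,pix(l),.124)*1000; print('green',A,ce,cast(c,ce,.124),cv2.minEnclosingCircle(P.astype(np.float32)))
print(proj(c,[(.429,-.132,.132),(.5635,.0121,.228)]))
im=eyes.grab_frame('top'); a=im[85:245,225:385]
cv2.imwrite('pics/c5.png',np.hstack([cv2.resize(a,(384,384),interpolation=cv2.INTER_CUBIC),cv2.resize(cv2.imread('pics/w5.png')[:,:,::-1],(400,300)).__class__(0) if 0 else cv2.resize(cv2.imread('pics/w5.png')[:,:,::-1],(416,384))])[:,:,::-1])
E
```

```text
27.55 [ 0.4285 -0.1318  0.246 ] [ 1.7999e+02  2.0000e-02 -1.7992e+02] F [0.  1.2 0.3] op 0.07 gf 0.0 q7 102.4753325783661
green 2053 [252.3 184.1] [[ 0.42166023 -0.13444672]] ((423.6619873046875, -134.85289001464844), 28.597553253173828)
green 1340 [ 12.2 241.6] [[ 0.48409737 -0.38149226]] ((487.5809326171875, -394.07464599609375), 37.957496643066406)
[[254.84396279 194.18966574]
 [443.98771065 403.70175099]]
```

View pics/c5.png

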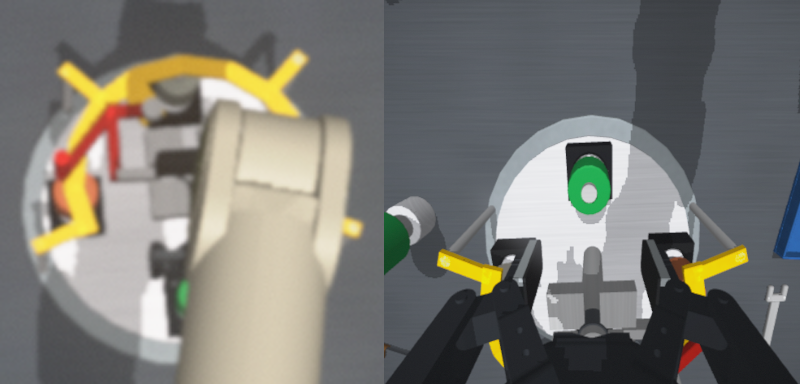

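The top view shows the lever home as at the start, with its bolt in the plate. The wrist view shows the green nut centred between the fingers, about 1 mm off. I'll descend and grip.

Emit:
{"name": "apply_moves", "arguments": {"deltas": [{"tx": 0, "ty": -1, "tz": 15, "turn": 0}, {"tx": 0, "ty": 0, "tz": 30, "turn": 0}, {"tx": 0, "ty": 0, "tz": 30, "turn": 0}, {"tx": 0, "ty": 0, "tz": 30, "turn": 0}, {"tx": 0, "ty": 0, "tz": 20, "turn": 0}, {"tx": 0, "ty": 0, "tz": 15, "turn": 0}, {"tx": 0, "ty": 0, "tz": 4, "turn": 0}, {"tx": 0, "ty": 0, "tz": 0, "turn": 0}]}}

```text
t: 28.45
tcp_pos: [0.4281, -0.1329, 0.1017]
eef_rot: [180.0, -0.0, -179.9]
ft_force: [0.2, 0.7, -0.4]
opening: 0.0699
grasp_force: 0.0
```

Emit:
{"name": "apply_moves", "arguments": {"deltas": [{"tx": 0, "ty": 0, "tz": 0, "turn": 0}, {"tx": 0, "ty": 0, "tz": 0, "turn": 0}, {"tx": 0, "ty": 0, "tz": 0, "turn": 0}, {"tx": 0, "ty": 0, "tz": 0, "turn": 0}, {"tx": 0, "ty": 0, "tz": 0, "turn": 0}, {"tx": 0, "ty": 0, "tz": 0, "turn": 0}, {"tx": 0, "ty": 0, "tz": 0, "turn": 0}, {"tx": 0, "ty": 0, "tz": 0, "turn": 0}], "grip": 40, "force": 40}}

```text
t: 29.25
tcp_pos: [0.4291, -0.1333, 0.103]
eef_rot: [-179.9, 0.1, -179.9]
ft_force: [-0.8, -0.4, 7.2]
opening: 0.0511
grasp_force: 41.3
```

Emit:
{"name": "apply_moves", "arguments": {"deltas": [{"tx": 0, "ty": 0, "tz": -5, "turn": 0}, {"tx": 0, "ty": 0, "tz": -10, "turn": 0}, {"tx": 0, "ty": 0, "tz": -15, "turn": 0}, {"tx": 0, "ty": 0, "tz": -25, "turn": 0}, {"tx": 0, "ty": 0, "tz": -35, "turn": 0}, {"tx": 0, "ty": 0, "tz": -35, "turn": 0}, {"tx": 0, "ty": 0, "tz": -25, "turn": 0}, {"tx": 0, "ty": 0, "tz": -5, "turn": 0}]}}

```text
t: 30.05
tcp_pos: [0.4295, -0.133, 0.2603]
eef_rot: [-179.9, 0.3, -179.9]
ft_force: [0.9, 0.7, -2.3]
opening: 0.0508
grasp_force: 42.5
```

```bash
python3 - <<'E'
from h import *
st(); z=get_obs()['tcp_pos'][2]; y=get_obs()['eef_rot'][2]; rows([(.49,.291,z,y,13),(.49,.291,z,y,3)])
E
```

```text
30.05 [ 0.4295 -0.133   0.2603] [-179.87    0.28 -179.92] F [ 0.9  0.7 -2.3] op 0.0508 gf 42.5 q7 102.86306660136789
[{"tx": -5.0, "ty": 33.0, "tz": 0.0, "turn": 0.0}, {"tx": -4.0, "ty": 32.0, "tz": 0.0, "turn": 0.0}, {"tx": -5.0, "ty": 33.0, "tz": 0.0, "turn": 0.0}, {"tx": -5.0, "ty": 32.0, "tz": 0.0, "turn": 0.0}, {"tx": -4.0, "ty": 33.0, "tz": 0.0, "turn": 0.0}, {"tx": -5.0, "ty": 33.0, "tz": 0.0, "turn": 0.0}, {"tx": -5.0, "ty": 32.0, "tz": 0.0, "turn": 0.0}, {"tx": -5.0, "ty": 33.0, "tz": 0.0, "turn": 0.0}]
[{"tx": -4.0, "ty": 32.0, "tz": 0.0, "turn": 0.0}, {"tx": -5.0, "ty": 33.0, "tz": 0.0, "turn": 0.0}, {"tx": -5.0, "ty": 33.0, "tz": 0.0, "turn": 0.0}, {"tx": -4.0, "ty": 32.0, "tz": 0.0, "turn": 0.0}, {"tx": -5.0, "ty": 33.0, "tz": 0.0, "turn": 0.0}, {"tx": 0.0, "ty": 0.0, "tz": 0.0, "turn": 0.0}, {"tx": 0.0, "ty": 0.0, "tz": 0.0, "turn": 0.0}, {"tx": 0.0, "ty": 0.0, "tz": 0.0, "turn": 0.0}]
end [   0.4899    0.2911    0.2603 -179.9196]
```

Emit:
{"name": "apply_moves", "arguments": {"deltas": [{"tx": -2, "ty": 15, "tz": 0, "turn": 0}, {"tx": -4, "ty": 30, "tz": 0, "turn": 0}, {"tx": -5, "ty": 33, "tz": 0, "turn": 0}, {"tx": -5, "ty": 34, "tz": 0, "turn": 0}, {"tx": -5, "ty": 34, "tz": 0, "turn": 0}, {"tx": -5, "ty": 34, "tz": 0, "turn": 0}, {"tx": -5, "ty": 34, "tz": 0, "turn": 0}, {"tx": -5, "ty": 34, "tz": 0, "turn": 0}]}}

```text
t: 30.85
tcp_pos: [0.4633, 0.1162, 0.2559]
eef_rot: [-180.0, -0.1, -179.9]
ft_force: [0.9, -0.3, -1.6]
opening: 0.0514
grasp_force: 42.5
```

Emit:
{"name": "apply_moves", "arguments": {"deltas": [{"tx": -5, "ty": 34, "tz": 0, "turn": 0}, {"tx": -5, "ty": 34, "tz": 0, "turn": 0}, {"tx": -5, "ty": 34, "tz": 0, "turn": 0}, {"tx": -5, "ty": 34, "tz": 0, "turn": 0}, {"tx": -4, "ty": 25, "tz": 0, "turn": 0}, {"tx": -2, "ty": 15, "tz": 0, "turn": 0}, {"tx": 0, "ty": 0, "tz": 0, "turn": 0}, {"tx": 0, "ty": 0, "tz": 0, "turn": 0}]}}

```text
t: 31.65
tcp_pos: [0.4893, 0.2907, 0.2558]
eef_rot: [-180.0, -0.1, -179.9]
ft_force: [0.8, -0.2, -2.9]
opening: 0.0509
grasp_force: 42.6
```

```bash
python3 - <<'E'
from h import *
st(); c=eyes.calibration('wrist'); im=eyes.grab_frame('wrist'); cv2.imwrite('pics/w6.png',im[:,:,::-1]); st()
for A,ce,l in blobs(mask(im,(104,150,60),(120,255,255)),100): print(A,ce,cv2.minAreaRect((cast(c,pix(l),.02)*1000).astype(np.float32)))
E
```

```text
31.65 [0.4893 0.2907 0.2558] [-1.7995e+02 -1.0000e-01 -1.7989e+02] F [ 0.8 -0.2 -2.9] op 0.0509 gf 42.6 q7 42.68204317514837
31.7 [0.4897 0.29   0.2561] [-1.7994e+02 -6.0000e-02 -1.7997e+02] F [-0.1 -0.3 -2.2] op 0.0513 gf 42.6 q7 42.68122590244282
10928 [256.7 149.6] ((488.7809143066406, 291.94439697265625), (139.24868774414062, 170.09532165527344), 87.30655670166016)
```

View pics/w6.png

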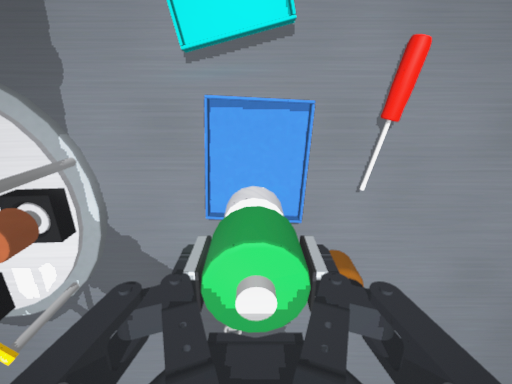

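The tray is centred at (0.489, 0.292) and measures 139×170 mm, matching the given size. The stone hangs upright over it. Now a quick check of jar clearance.

```bash
python3 - <<'E'
from h import *
c=eyes.calibration('top'); s=eyes.calibration('scene')
print(cast(c,(109,134),.085),cast(s,(370,322),.085),cast(c,(172,125),.0))
E
```

```text
[[0.67043915 0.41388967]] [[0.66712502 0.41266911]] [[0.72205332 0.24787507]]
```

Emit:
{"name": "apply_moves", "arguments": {"deltas": [{"tx": 0, "ty": 1, "tz": 15, "turn": 0}, {"tx": 0, "ty": 0, "tz": 30, "turn": 0}, {"tx": 0, "ty": 0, "tz": 30, "turn": 0}, {"tx": 0, "ty": 0, "tz": 30, "turn": 0}, {"tx": 0, "ty": 0, "tz": 20, "turn": 0}, {"tx": 0, "ty": 0, "tz": 10, "turn": 0}, {"tx": 0, "ty": 0, "tz": 0, "turn": 0}, {"tx": 0, "ty": 0, "tz": 0, "turn": 0}]}}

```text
t: 32.5
tcp_pos: [0.4902, 0.2921, 0.1225]
eef_rot: [180.0, 0.0, -180.0]
ft_force: [0.4, 0.3, -2.1]
opening: 0.0513
grasp_force: 42.6
```

The jar is about 180 mm away, so there is plenty of room. Target TCP height is about 0.0755; I'll go down gently.

Emit:
{"name": "apply_moves", "arguments": {"deltas": [{"tx": 0, "ty": 0, "tz": 12, "turn": 0}, {"tx": 0, "ty": 0, "tz": 12, "turn": 0}, {"tx": 0, "ty": 0, "tz": 10, "turn": 0}, {"tx": 0, "ty": 0, "tz": 6, "turn": 0}, {"tx": 0, "ty": 0, "tz": 3, "turn": 0}, {"tx": 0, "ty": 0, "tz": 1, "turn": 0}, {"tx": 0, "ty": 0, "tz": 0, "turn": 0}, {"tx": 0, "ty": 0, "tz": 0, "turn": 0}]}}

```text
t: 33.3
tcp_pos: [0.49, 0.2923, 0.0782]
eef_rot: [180.0, 0.0, -179.9]
ft_force: [0.5, -0.7, -2.2]
opening: 0.0513
grasp_force: 42.6
```

Emit:
{"name": "apply_moves", "arguments": {"deltas": [{"tx": 0, "ty": 0, "tz": 0.5, "turn": 0}, {"tx": 0, "ty": 0, "tz": 0.5, "turn": 0}, {"tx": 0, "ty": 0, "tz": 0.5, "turn": 0}, {"tx": 0, "ty": 0, "tz": 0.5, "turn": 0}, {"tx": 0, "ty": 0, "tz": 0, "turn": 0}, {"tx": 0, "ty": 0, "tz": 0, "turn": 0}, {"tx": 0, "ty": 0, "tz": 0, "turn": 0}, {"tx": 0, "ty": 0, "tz": 0, "turn": 0}]}}

```text
t: 34.1
tcp_pos: [0.4898, 0.2921, 0.0759]
eef_rot: [180.0, 0.0, -179.9]
ft_force: [0.2, -0.0, -1.7]
opening: 0.0512
grasp_force: 42.6
```

Emit:
{"name": "apply_moves", "arguments": {"deltas": [{"tx": 0, "ty": 0, "tz": 0.5, "turn": 0}, {"tx": 0, "ty": 0, "tz": 0.5, "turn": 0}, {"tx": 0, "ty": 0, "tz": 0.5, "turn": 0}, {"tx": 0, "ty": 0, "tz": 0, "turn": 0}, {"tx": 0, "ty": 0, "tz": 0, "turn": 0}, {"tx": 0, "ty": 0, "tz": 0, "turn": 0}, {"tx": 0, "ty": 0, "tz": 0, "turn": 0}, {"tx": 0, "ty": 0, "tz": 0, "turn": 0}]}}

```text
t: 34.9
tcp_pos: [0.49, 0.2922, 0.0751]
eef_rot: [-180.0, 0.0, -179.9]
ft_force: [-1.3, -1.7, 5.3]
opening: 0.0513
grasp_force: 43.3
```

Contact: the force went from -2 N to +5 N. I'll open, then rise straight up.

Emit:
{"name": "apply_moves", "arguments": {"deltas": [{"tx": 0, "ty": 0, "tz": 0, "turn": 0}, {"tx": 0, "ty": 0, "tz": 0, "turn": 0}, {"tx": 0, "ty": 0, "tz": 0, "turn": 0}, {"tx": 0, "ty": 0, "tz": 0, "turn": 0}, {"tx": 0, "ty": 0, "tz": 0, "turn": 0}, {"tx": 0, "ty": 0, "tz": -5, "turn": 0}, {"tx": 0, "ty": 0, "tz": -20, "turn": 0}, {"tx": 0, "ty": 0, "tz": -30, "turn": 0}], "grip": 75}}

```text
t: 35.7
tcp_pos: [0.4889, 0.2914, 0.1287]
eef_rot: [-179.9, -0.2, -179.9]
ft_force: [1.1, 0.5, 0.1]
opening: 0.0752
grasp_force: 0.0
```

Emit:
{"name": "apply_moves", "arguments": {"deltas": [{"tx": 0, "ty": 0, "tz": -35, "turn": 0}, {"tx": 0, "ty": 0, "tz": -35, "turn": 0}, {"tx": 0, "ty": 0, "tz": -35, "turn": 0}, {"tx": 0, "ty": 0, "tz": -20, "turn": 0}, {"tx": 0, "ty": 0, "tz": 0, "turn": 0}, {"tx": 0, "ty": 0, "tz": 0, "turn": 0}, {"tx": 0, "ty": 0, "tz": 0, "turn": 0}, {"tx": 0, "ty": 0, "tz": 0, "turn": 0}]}}

```text
t: 36.5
tcp_pos: [0.4894, 0.2917, 0.2532]
eef_rot: [-179.9, -0.1, -179.9]
ft_force: [0.4, -0.1, 1.0]
opening: 0.0753
grasp_force: 0.0
```

```bash
python3 - <<'E'
from h import *
st(); im=eyes.grab_frame('scene'); w=eyes.grab_frame('wrist')
cv2.imwrite('pics/f.png',np.hstack([cv2.resize(im[120:360,120:440],(400,300)),cv2.resize(w,(400,300))])[:,:,::-1])
E
```

```text
36.5 [0.4894 0.2917 0.2532] [-1.7995e+02 -1.0000e-01 -1.7993e+02] F [ 0.4 -0.1  1. ] op 0.0753 gf 0.0 q7 42.44505176111223
```

View pics/f.png

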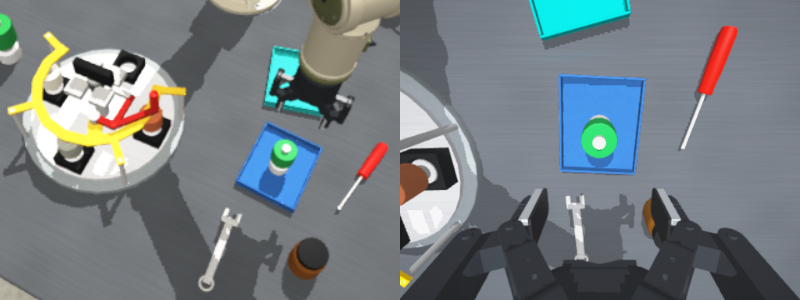

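The green stone stands upright in the blue tray (scene crop 285,155). The lever is home, the other three stones are in their sockets, and the jar, wrench and screwdriver are undisturbed.

```bash
python3 -c "
from plant import workorder
print(workorder.hand_in())"
```

```text
the job is handed in; nothing more can be done
None
```

The job is handed in, with no verdict returned: the lock was opened, the carousel turned to bring green to the front and locked again, and the small green stone was set upright in the blue tray at about 36.5 s of the 72 s allowed.

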